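# Top plate onto the riser stack of the optics bench

## Robot

A 6-joint arm with a two-finger parallel gripper is mounted at the origin on the work surface. World frame = base frame: x ahead of the robot, y to its left, z up, the work surface at z = 0. Lengths are in m, angles in rad, forces in N, time in s.
With the tool pointing down it reaches from about 0.325 to 0.775 m from the base axis. Payload 5.5 kg.
Tool frame: the origin (TCP) lies on the front face of the gripper's body, between the roots of the fingers; the fingertips stand 80 mm ahead of it and the grasp point (between the pads) lies 61 mm ahead of it; y points along the fingers, z is the direction in which the jaws open and shut, and the axes are right-handed (so a half turn about y gives the same grasp; the last joint's range is limited). The gripper opens to 88 mm and grips with 3 to 60 N. Pads are 20 mm wide; open, the fingers measure 115 mm over their backs; the gripper's body (75 mm by 178 mm) begins 61 mm behind the grasp point.
Start: joints at [-1.367, 0.091, 1.231, -0, 1.82, -0.057], TCP at [0.155, -0.58, 0.303] pointing down, gripper open.
Joint ranges: [-2.87, 2.87], [-0.86, 2.18], [0.17, 2.46], [-1.51, 4.65], [0.06, 2.69], [-2.65, 2.65]. Speed limits (rad/s): [2.57, 2.57, 3.01, 3.14, 3.14, 3.14].

## Interface

Orientations are given as a unit quaternion [w, x, y, z].
In Python, from plant import ctrl gives the robot as it stands.
- The arm moves only by the tool jog_arm, never from a script. Its argument "plan" is a list that holds one entry, the list of rows, each a list of 4 numbers: the shift along the tool's x, y, z in cm, then the turn about the tool's y in degrees. In form: [[[dx, dy, dz, twist], ...]]. A call has 1 to 12 rows; each row is the pose to reach, as a shift and turn from the pose commanded when the call began, along the tool's axes at that moment; what a row does not reach only later rows make up. A row lasts 1/8 s, in which the tool goes at most 62.5 mm and 10.7 degrees, less where a joint would pass 70% of its speed; a pose out of reach is approached as far as the arm can. A call with a gripper value outside its range is refused whole. "jaw" is the closure, from 0 (fully open) to 1 (shut), set as the call begins (left out, the last holds). The fingers move at their own pace and stop on an object; "force" is the grip in N (left out, the last holds). Time passes only in rows, so rows that repeat a pose let the fingers close. It gives the time, the measured TCP pose, the force and the opening at its end, in the units of the state.
- ctrl.state(): the state, without advancing time (a new reading comes with each control period).
- ctrl.read_camera(name): name is "scene" or "top" or "wrist"; returns a dict with "image" (420x560x3 uint8, red, green, blue), "fx", "fy", "cx", "cy" (pixels), "rvec" (rotation vector, rad) and "tvec" (3), from world to camera coordinates, as OpenCV has them; the wrist camera has in their place "T_tool_cam" (4x4, takes a point from camera to tool coordinates, whose origin is the TCP and whose axes are the tool frame's). Camera axes: x right, y down, z forward; pixel columns grow to the right and rows downward; lengths in m; the calibration is good to about 2 mm. A picture is of the moment at which its call begins: read the wrist's pose just before it. There is no depth.
- ctrl.hand_in(): hands the job in, once; it reports no verdict.
The state is a dict: "time": time; "joint_pos": joint angles; "qd": joint speeds; "joint_torque": joint torques, N m; "eef_pos": TCP position; "tcp_rot": TCP orientation; "wrist_force": force on the tool from outside, world axes, zero at the start; "moment": the same for the moment, N m; "gripper_width": finger opening in m.
Only numpy, scipy, OpenCV 4.12 (cv2) and the standard library are available. Lean on these libraries where they do the work, as an engineer would, in place of code of your own. Each camera call takes 0.05 s, during which the arm holds its last target.

## Task

Slide the long thin metal plate out over the front edge (the edge nearest the robot) of the raised black breadboard, far enough to grip it across its width by the overhanging end. Then lay it flat on top of the narrow riser stack, centred on it and lined up lengthwise with it, and leave the short square plate lying where it is.

Things in the scene. Friction and masses are not known exactly. Their poses are not given: they have to be found in the camera images.
- plate_center (a point): Centre of the long thin plain aluminium plate, the only oblong one: 130 mm long (its x), 60 wide (its y), 3 thick (its z, up), about 70 g. It lies loose and flat on the breadboard, length within 10 degrees of square to the front edge, near end 8 to 40 mm inside it. It slides when pressed (about 10 N) from above with closed fingertips and dragged; pressed on its rear half it does not tip.
- board_edge (a point): Middle of the top front edge (nearest the robot) of the raised black breadboard. x points inward over the board, away from the robot; y left along the edge; z up. Board fixed, 200 mm deep, 340 wide, 13 thick, top 70 mm above the table; the space ahead of the edge is free. On it, side by side in any order, 110 mm apart: long plate, short plate, dark ring (8 mm high).
- stack_top (a point): Centre of the flat top of the riser stack: bolted metal blocks fixed to the table, top 90 mm long (its x), 36 wide (its y), 70 mm above the table, z up; foot 110 by 46 mm, 12 high. Narrower than the long plate, so fingers holding the plate's sides pass down beside it. It stands left or right of the breadboard; a slim post holder (105 mm high) stands on the other side.
- short_plate_center (a point): Centre of the short square aluminium plate, 60 by 60 mm, 3 mm thick, lying on the breadboard: a bystander that stays where it is.
Mind the look-alikes: they are no part of the job. Leave any orange or red look-alike of the part that bears plate_center alone.

How it is judged:
By the outcome, as a careful person would: the job done as asked, in the order asked, and still so for the second after the job is handed in, with the robot touching nothing.
It also fails if it takes over 54 s, if anything falls off the work surface, if the arm or the gripper's body presses on something with over 40 N, if the wrist force passes 120 N, or if a joint passes its speed limit or range.

## Working session

There is one attempt and no reset: what is moved stays moved. The work goes in short steps, Python scripts to look and compute and a tool call to move; the robot and the scene stay as the last step left them, time stands still between calls to the robot, and variables do not carry over. Pictures are saved under pics/ and viewed, and the job is handed in when it is done.

Besides the shell and the picture viewer there is one more tool, called after "Emit:" as name([rows], argument=value, ...), one row to a line, values as JSON. jog_arm: Moves the arm, as the interface text tells. Its arguments: {"type":"object","properties":{"plan":{"type":"array","items":{"type":"array","items":{"type":"array","items":{"type":"number"}}}},"jaw":{"type":"number"},"force":{"type":"number"}},"required":["plan"]}

```bash
mkdir -p pics; ls
python3 - <<'E'
from plant import ctrl
import cv2
s=ctrl.state();print(s)
for n in("scene","top"):
    c=ctrl.read_camera(n);cv2.imwrite(f"pics/{n}0.png",c["image"][:,:,::-1]);print(n,{k:v for k,v in c.items() if k!="image"})
E
```

```text
pics
{'time': 0.0, 'joint_pos': array([-1.36670941e+00,  9.18306005e-02,  1.23185558e+00,  3.54080955e-05,
        1.81978521e+00, -5.66819110e-02]), 'qd': array([-7.34716367e-04, -1.59842269e-03, -2.36846661e-04, -9.42921946e-05,
       -6.36960273e-04, -5.38504853e-04]), 'joint_torque': array([ 1.79990020e-03, -4.46456409e+01, -4.06443608e+01,  7.00232433e-02,
        2.93184235e-02, -1.60079917e-04]), 'eef_pos': array([ 0.15468408, -0.57957661,  0.30154077]), 'tcp_rot': array([ 0.0919009 , -0.09197452,  0.70176747, -0.70044082]), 'wrist_force': array([ 0.3083419 , -0.1854463 , -0.13861298]), 'moment': array([-0.0216144 ,  0.00866069,  0.03951244]), 'gripper_width': 0.08840219366851565}
scene {'fx': 417.4802082740057, 'fy': 417.4802082740057, 'cx': 278.7085235403964, 'cy': 208.64446205557132, 'rvec': array([ 1.45115754,  2.06103922, -0.87652411]), 'tvec': array([ 0.20169873, -0.35095738,  1.33110394])}
top {'fx': 387.67479802947025, 'fy': 387.67479802947025, 'cx': 278.1622526564267, 'cy': 209.62922365330218, 'rvec': array([ 2.1393424 , -2.13219487,  0.20008115]), 'tvec': array([-0.00373758,  0.62208247,  0.80118915])}
```

View pics/scene0.png

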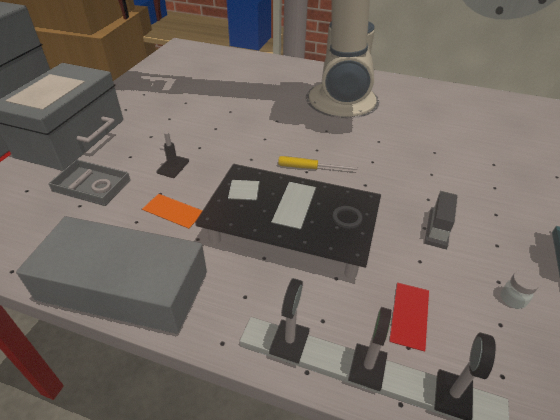

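View pics/top0.png

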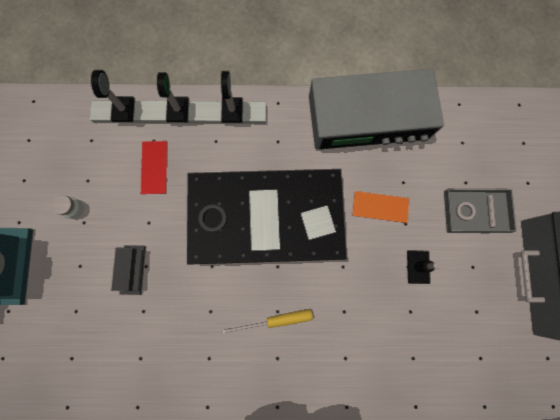

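Top view: the long pale plate is at about (264,220) on the black board, the short square at (318,222), and the ring at (212,218). The likely stack is at (129,270) on the left, with the post holder at (419,266). The red plate (154,167) and orange plate (381,207) are look-alikes on the table. The only plain aluminium oblong is the one on the board. I'll enlarge both areas.

```bash
cat > h.py <<'E'
import cv2,numpy as np
from scipy.spatial.transform import Rotation as R
from plant import ctrl
def ray(c,px,z):
    Rm=cv2.Rodrigues(np.array(c["rvec"]))[0];t=np.array(c["tvec"])
    o=-Rm.T@t; out=[]
    for u,v in px:
        d=Rm.T@np.array([(u-c["cx"])/c["fx"],(v-c["cy"])/c["fy"],1]); out.append(o+d*(z-o[2])/d[2])
    return np.array(out)
def proj(c,P):
    return cv2.projectPoints(np.array(P,float),np.array(c["rvec"]),np.array(c["tvec"]),np.array([[c["fx"],0,c["cx"]],[0,c["fy"],c["cy"]],[0,0,1]]),None)[0][:,0]
E
python3 - <<'E'
from h import *
t=cv2.imread("pics/top0.png");s=cv2.imread("pics/scene0.png")
a=cv2.resize(t[150:285,90:360],None,fx=2.9,fy=2.9,interpolation=cv2.INTER_CUBIC);cv2.imwrite("pics/c1.png",a)
b=cv2.resize(s[180:260,400:480],(400,400),interpolation=cv2.INTER_CUBIC)
b2=cv2.resize(t[235:305,95:165],(400,400),interpolation=cv2.INTER_CUBIC)
cv2.imwrite("pics/c2.png",np.hstack([b,b2]))
g=cv2.cvtColor(t,cv2.COLOR_BGR2GRAY);m=np.zeros_like(g);m[180:255,195:335]=(g[180:255,195:335]>130)
n,l,st,ce=cv2.connectedComponentsWithStats(m)
c=ctrl.read_camera("top")
for i in range(1,n):
    if st[i,4]<100: continue
    r=cv2.minAreaRect(np.argwhere(l==i)[:,::-1].astype(np.float32));bx=cv2.boxPoints(r)
    print(ce[i],st[i,4],ray(c,[ce[i]],.073).round(4),ray(c,bx,.073).round(4).tolist())
print("board",ray(c,[(187,263),(346,261),(341,169),(187,172)],.07).round(4))
print("stack",ray(c,[(129,270)],.07))
E
```

```text
[264.15609756 219.60609756] 1640 [[0.5969 0.0286 0.073 ]] [[0.661, 0.0625, 0.073], [0.6641, 0.0021, 0.073], [0.5349, -0.0039, 0.073], [0.5321, 0.0549, 0.073]]
[317.89319092 222.0293725 ] 749 [[ 0.5921 -0.0869  0.073 ]] [[0.6122, -0.0503, 0.073], [0.6297, -0.1074, 0.073], [0.5724, -0.1232, 0.073], [0.5553, -0.0667, 0.073]]
board [[ 0.5042  0.1905  0.07  ]
 [ 0.5093 -0.1456  0.07  ]
 [ 0.7112 -0.1403  0.07  ]
 [ 0.7024  0.199   0.07  ]]
stack [[0.48931798 0.31125903 0.07      ]]
```

View pics/c1.png

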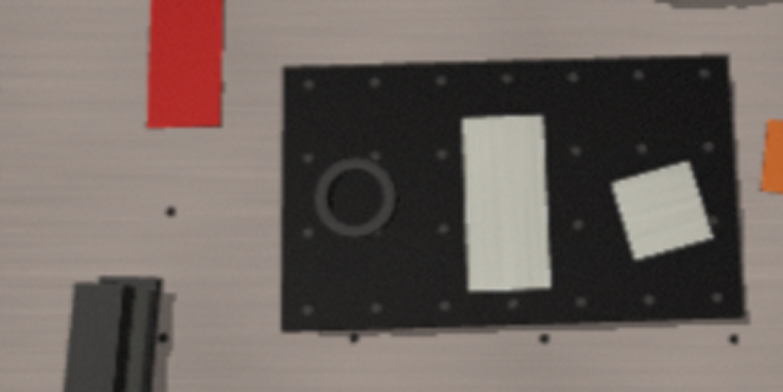

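View pics/c2.png

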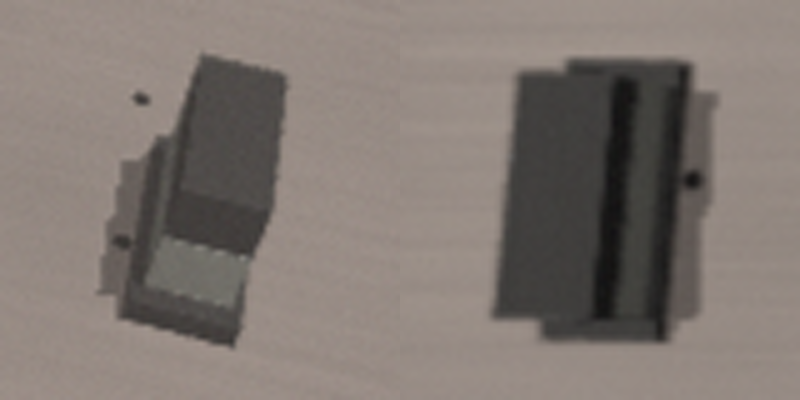

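```bash
cat >> h.py <<'E'
def pose():
    s=ctrl.state(); w,x,y,z=s["tcp_rot"]; return np.array(s["eef_pos"]),R.from_quat([x,y,z,w]).as_matrix(),s
def goto(tcp,yawz):
    """needed row (cm,deg) so that TCP at tcp and tool z axis (jaw) at world angle yawz (mod 180)"""
    p,M,s=pose(); d=M.T@(np.array(tcp)-p)*100
    cur=np.degrees(np.arctan2(M[1,2],M[0,2]))
    tw=-(yawz-cur)  # tool y is down
    tw=(tw+90)%180-90
    print("row",d.round(2),"twist",round(tw,2),"curjaw",round(cur,2),"tcp",p.round(4),"F",s["wrist_force"].round(1),"t",round(s["time"],2),"w",round(s["gripper_width"],4))
E
python3 - <<'E'
from h import *
p,M,s=pose();print(M.round(3))
t=ctrl.read_camera("top");sc=ctrl.read_camera("scene")
st=ray(t,[(115.65,247.6),(132.3,248.5),(129.5,290.7),(111.3,290.3)],.07);print("stack",st.round(4),st.mean(0), [np.linalg.norm(st[i]-st[i-1]).round(4) for i in range(4)])
# scene crop scale5, off (400,180)
q=[(203,53),(287,73),(273,205),(167,195)]
# full scene stack top quad
st2=ray(sc,[(400+u/5,180+v/5) for u,v in q],.07);print("scene",st2.round(4),st2.mean(0),[np.linalg.norm(st2[i]-st2[i-1]).round(4) for i in range(4)])
fe=ray(t,[(187.2,264.1),(346.9,260)],.07);print("edge",fe,np.linalg.norm(fe[0]-fe[1]))
goto([.627,.030,.25],90)
E
```

```text
[[-0.966 -0.     0.258]
 [-0.258  0.001 -0.966]
 [-0.    -1.    -0.002]]
stack [[0.5361 0.3426 0.07  ]
 [0.5343 0.3074 0.07  ]
 [0.4468 0.3073 0.07  ]
 [0.4475 0.345  0.07  ]] [0.49120002 0.32558351 0.07      ] [np.float64(0.0886), np.float64(0.0353), np.float64(0.0876), np.float64(0.0377)]
scene [[0.448  0.3131 0.07  ]
 [0.4491 0.348  0.07  ]
 [0.5349 0.3456 0.07  ]
 [0.5437 0.3051 0.07  ]] [0.49392153 0.32793081 0.07      ] [np.float64(0.096), np.float64(0.0349), np.float64(0.0859), np.float64(0.0415)]
edge [[ 0.50191049  0.19001056  0.07      ]
 [ 0.51143918 -0.14761378  0.07      ]] 0.33775877587468245
row [-61.35   5.25 -46.72] twist 14.94 curjaw -75.06 tcp [ 0.1547 -0.5797  0.3021] F [ 0.   0.6 -0.1] t 0.25 w 0.0881
```

Stack top is at about (0.492, 0.326), lengthwise nearly along x. Both cameras agree within about 3 mm, and the measured sizes fit. The long plate is near (0.597, 0.029), yaw about 3°. I'll move above the plate's rear half with the jaws closed.

Emit:
jog_arm([
  [[-61.4, 2, -46.7, 12], [-61.4, 2, -46.7, 12], [-61.4, 2, -46.7, 12], [-61.4, 2, -46.7, 12], [-61.4, 2, -46.7, 12], [-61.4, 2, -46.7, 12], [-61.4, 2, -46.7, 12], [-61.4, 2, -46.7, 12], [-61.4, 2, -46.7, 12], [-61.4, 2, -46.7, 12], [-61.4, 2, -46.7, 12], [-61.4, 2, -46.7, 12]],
], jaw=1, force=20)

```text
time: 1.75
eef_pos: [0.6152, 0.0146, 0.2832]
tcp_rot: [-0.018, 0.018, -0.707, 0.707]
wrist_force: [-0.2, -0.8, 0.9]
gripper_width: 0.0005
```

Run:
```python
from h import *
p,M,s=pose()
c=ctrl.read_camera("wrist");cv2.imwrite("pics/w1.png",c["image"][:,:,::-1]);print({k:v for k,v in c.items() if k!="image"})
goto([.627,.030,.18],-87)
```

```text
{'fx': 316.0553458184492, 'fy': 316.0553458184492, 'cx': 270.4274710094704, 'cy': 213.54458888751353, 'T_tool_cam': array([[-1.34037222e-04,  9.63993652e-01,  2.65925216e-01,
        -7.14345192e-02],
       [-2.46978231e-04, -2.65925243e-01,  9.63993623e-01,
        -8.13692622e-02],
       [ 9.99999961e-01,  6.35332876e-05,  2.73729327e-04,
        -4.72615955e-04],
       [ 0.00000000e+00,  0.00000000e+00,  0.00000000e+00,
         1.00000000e+00]])}
row [-0.98 10.03 -0.85] twist 0.25 curjaw -86.75 tcp [0.6178 0.0205 0.2803] F [-5.   3.4 -1.8] t 1.8 w 0.0001
```

View pics/w1.png

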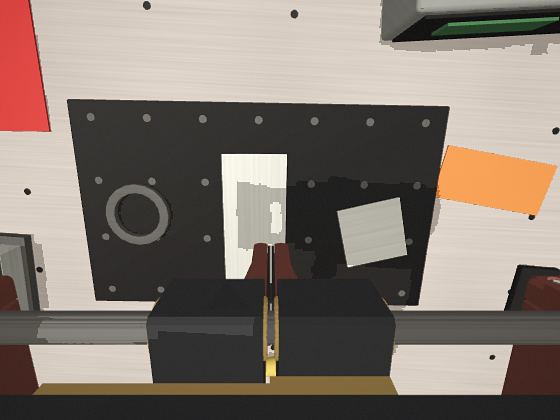

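The plate's far end is at (222–287, 154), with the fingertips ahead of it at (270,245). Next I descend to about 20 mm above the plate.

Emit:
jog_arm([
  [[-0.9, 5, -0.9, 0], [-0.9, 9, -0.9, 0], [-0.9, 10, -0.9, 0], [-0.9, 10, -0.9, 0]],
])

```text
time: 2.3
eef_pos: [0.6227, 0.0219, 0.1835]
tcp_rot: [0.018, -0.018, 0.707, -0.707]
wrist_force: [-0.4, -1.2, 0.1]
gripper_width: 0.0005
```

```bash
cat >> h.py <<'E'
def wray(c,p,M,px,z):
    T=np.array(c["T_tool_cam"]);o=p+M@T[:3,3];out=[]
    for u,v in px:
        d=M@T[:3,:3]@np.array([(u-c["cx"])/c["fx"],(v-c["cy"])/c["fy"],1]);out.append(o+d*(z-o[2])/d[2])
    return np.array(out)
E
python3 - <<'E'
from h import *
ctrl.read_camera("top")
p,M,s=pose()
c=ctrl.read_camera("wrist");cv2.imwrite("pics/w2.png",c["image"][:,:,::-1])
goto([.627,.030,.153],-87)
E
```

```text
row [-0.38  3.28 -0.8 ] twist -0.08 curjaw -87.08 tcp [0.6235 0.0219 0.1858] F [-0.2  0.  -0.1] t 2.4 w 0.0003
```

View pics/w2.png

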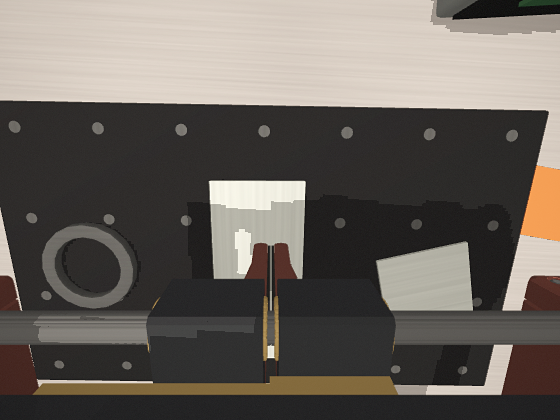

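Far corners of the plate are at (209,181) and (305,181). Checking against the world frame.

Run:
```python
from h import *
p,M,s=pose()
c=ctrl.read_camera("wrist")
q=wray(c,p,M,[(209,181),(305,181),(304,278),(213,278)],.073);print(q.round(4),np.linalg.norm(q[0]-q[1]))
print(wray(c,p,M,[(-1,101),(548,111)],.07).round(4))
goto([.627,.030,.153],-87)
```

```text
[[ 0.6607  0.0623  0.073 ]
 [ 0.6637  0.0028  0.073 ]
 [ 0.5978 -0.0018  0.073 ]
 [ 0.5947  0.0596  0.073 ]] 0.05954379258237767
[[ 0.7015  0.1866  0.07  ]
 [ 0.7125 -0.1386  0.07  ]]
row [-0.37  3.31 -0.8 ] twist -0.08 curjaw -87.08 tcp [0.6236 0.0218 0.1861] F [-0.1  0.   0.3] t 2.45 w 0.0005
```

Consistent with the top view: width 59.5 mm, yaw about 2.9°, near end about 25 mm inside the edge. I approach the press point, then press in small steps.

Emit:
jog_arm([
  [[-0.8, 1, -0.9, 0], [-0.8, 2.5, -0.9, 0], [-0.8, 2.8, -0.9, 0], [-0.8, 2.8, -0.9, 0], [-0.8, 2.8, -0.9, 0]],
])

```text
time: 3.08
eef_pos: [0.6303, 0.0314, 0.1553]
tcp_rot: [-0.018, 0.018, -0.707, 0.707]
wrist_force: [0.5, 0.2, -0.2]
gripper_width: 0.0006
```

Emit:
jog_arm([
  [[0, 0.3, 0, 0], [0, 0.4, 0, 0], [0, 0.5, 0, 0], [0, 0.5, 0, 0]],
])

```text
time: 3.58
eef_pos: [0.6308, 0.0314, 0.1534]
tcp_rot: [-0.019, 0.017, -0.707, 0.707]
wrist_force: [-3.6, 0.5, 10.3]
gripper_width: 0.0001
```

Pressing at 10 N. I drag 3 cm first.

Emit:
jog_arm([
  [[0.3, 0.05, 0, 0], [0.8, 0.05, 0, 0], [1.3, 0.05, 0, 0], [1.8, 0.05, 0, 0], [2.3, 0.05, 0, 0], [2.8, 0.05, 0, 0], [3, 0.05, 0, 0]],
])

```text
time: 4.45
eef_pos: [0.6021, 0.0299, 0.1533]
tcp_rot: [-0.021, 0.015, -0.707, 0.707]
wrist_force: [3.1, 0.4, 8.8]
gripper_width: 0.0002
```

Run:
```python
from h import *
goto([.559,.028,.153],-87)
p,M,s=pose()
c=ctrl.read_camera("wrist");cv2.imwrite("pics/w3.png",c["image"][:,:,::-1])
c=ctrl.read_camera("top");cv2.imwrite("pics/t3.png",c["image"][:,:,::-1])
```

```text
row [ 4.31 -0.   -0.03] twist -0.06 curjaw -87.06 tcp [0.6021 0.0299 0.1533] F [3.1 0.4 8.8] t 4.45 w 0.0002
```

View pics/w3.png

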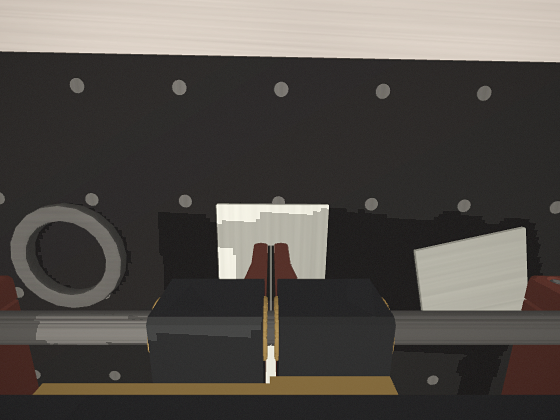

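The plate's far edge, (217,204)–(329,205), still appears fixed relative to the fingers. I compute how far it moved.

Run:
```python
from h import *
p,M,s=pose();c=ctrl.read_camera("wrist")
print(wray(c,p,M,[(217,204.5),(329,205)],.073).round(4),s["wrist_force"])
```

```text
[[0.6328 0.0601 0.073 ]
 [0.6356 0.0011 0.073 ]] [ 2.05880856 -0.12608391  9.28101258]
```

It moved 28 mm with the fingers and stayed straight. 44 mm more.

Emit:
jog_arm([
  [[0.4, 0.02, 0, 0], [0.8, 0.04, 0, 0], [1.2, 0.05, 0, 0], [1.6, 0.05, 0, 0], [2.0, 0.05, 0, 0], [2.4, 0.05, 0, 0], [2.8, 0.05, 0, 0], [3.2, 0.05, 0, 0], [3.6, 0.05, 0, 0], [4.0, 0.05, 0, 0], [4.4, 0.05, 0, 0], [4.4, 0.05, 0, 0]],
])

```text
time: 6.1
eef_pos: [0.5583, 0.0276, 0.1533]
tcp_rot: [-0.021, 0.015, -0.707, 0.707]
wrist_force: [1.4, 0.3, 11.0]
gripper_width: 0.0004
```

Run:
```python
from h import *
p,M,s=pose()
c=ctrl.read_camera("wrist");cv2.imwrite("pics/w4.png",c["image"][:,:,::-1])
```

```text
(no output)
```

View pics/w4.png

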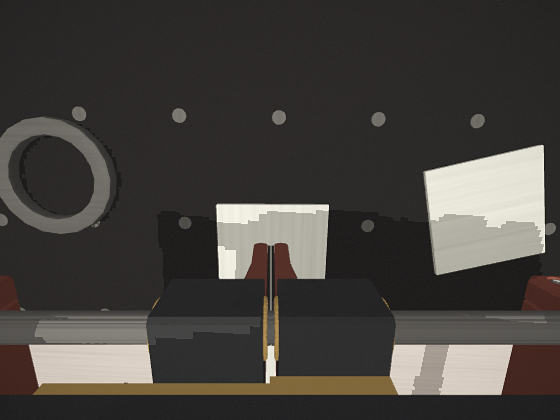

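The plate kept the same pixels in the wrist view, so it travelled with the fingers. It should now overhang about 46 mm. I lift, back off and look.

Emit:
jog_arm([
  [[0, -2, 0, 0], [0, -6, 0, 0], [4, -10, 0, 0], [9, -11, 0, 0], [13, -11, 0, 0], [13, -11, 0, 0], [13, -11, 0, 0]],
], jaw=0)

```text
time: 7.02
eef_pos: [0.427, 0.021, 0.2597]
tcp_rot: [-0.019, 0.018, -0.707, 0.707]
wrist_force: [0.6, -0.2, 0.4]
gripper_width: 0.067
```

Run:
```python
from h import *
t=ctrl.read_camera("top");cv2.imwrite("pics/t5.png",t["image"][:,:,::-1])
p,M,s=pose();print(p,s["qd"].round(3))
c=ctrl.read_camera("wrist");cv2.imwrite("pics/w5.png",c["image"][:,:,::-1])
np.savez("w5",p=p,M=M)
```

```text
[0.42720767 0.02105984 0.25933116] [ 0.002  0.019 -0.003 -0.     0.002  0.   ]
```

View pics/w5.png

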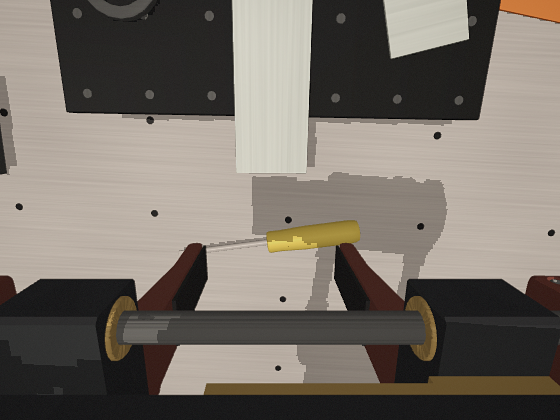

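View pics/t5.png

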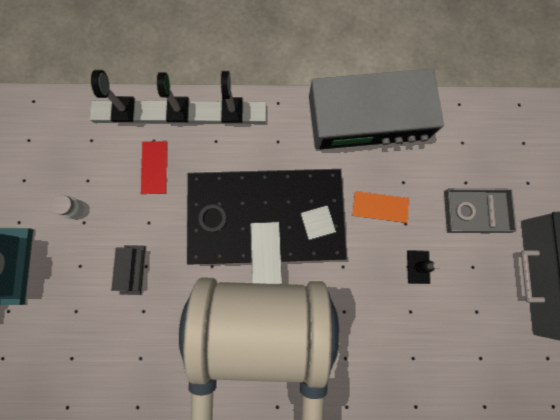

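The wrist view shows the plate overhanging, with near corners at (237,173) and (307,174). The board edge passes the plate at about (235,116) and (311,118). The short plate is undisturbed.

Run:
```python
from h import *
z=np.load("w5.npz");p,M=z["p"],z["M"];c=ctrl.read_camera("wrist")
q=wray(c,p,M,[(236.5,173),(307,173.5),(312,0),(232,0)],.073);print(q.round(4),np.linalg.norm(q[0]-q[1]))
print(wray(c,p,M,[(68,112),(479,119)],.07).round(4))
n=(q[0]+q[1])/2;f=(q[2]+q[3])/2;a=np.degrees(np.arctan2(*(f-n)[1::-1]));print(n,a)
g=n+0.025*(f-n)/np.linalg.norm(f-n);print("grip",g)
goto([g[0],g[1],.1325],-90+a)
```

```text
[[ 0.459   0.0519  0.073 ]
 [ 0.4616 -0.0079  0.073 ]
 [ 0.5902 -0.001   0.073 ]
 [ 0.5872  0.0582  0.073 ]] 0.059842837460957976
[[ 0.5013  0.1907  0.07  ]
 [ 0.5132 -0.1456  0.07  ]]
[0.46029799 0.02203688 0.073     ] 2.9316631787918577
grip [0.48526527 0.0233155  0.073     ]
row [-5.82 12.63  0.07] twist 0.01 curjaw -87.06 tcp [0.4273 0.021  0.2589] F [-0.3  0.3  0.5] t 7.17 w 0.0788
```

Near end at x = 0.460 and edge at 0.507, so the overhang is 46 mm. I descend to grip 25 mm from the end.

Emit:
jog_arm([
  [[-3, 2, 0, 0], [-5.8, 6, 0, 0], [-5.8, 9, 0, 0], [-5.8, 11, 0, 0], [-5.8, 12.2, 0, 0], [-5.8, 12.6, 0, 0], [-5.8, 12.6, 0, 0], [-5.8, 12.6, 0, 0]],
], jaw=0)

```text
time: 8.18
eef_pos: [0.485, 0.024, 0.1344]
tcp_rot: [-0.019, 0.017, -0.707, 0.707]
wrist_force: [0.1, -0.7, 0.2]
gripper_width: 0.0879
```

Run:
```python
from h import *
goto([.4853,.0233,.1325],-87.07)
p,M,s=pose();c=ctrl.read_camera("wrist");cv2.imwrite("pics/w6.png",c["image"][:,:,::-1])
```

```text
row [-0.03  0.19  0.07] twist 0.01 curjaw -87.06 tcp [0.485  0.024  0.1344] F [ 0.1 -0.7  0.2] t 8.18 w 0.0879
```

View pics/w6.png

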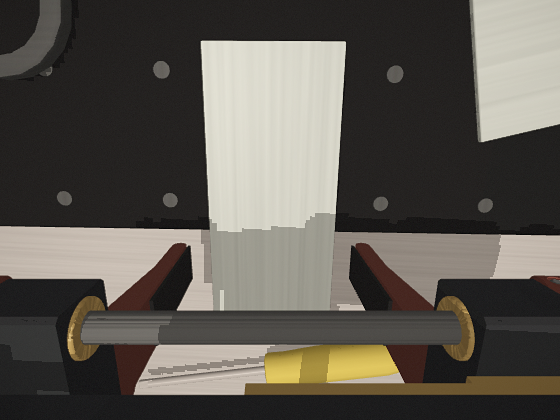

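The fingers at (185,260) and (360,260) straddle the plate (205–345) with room on both sides. Closing.

Emit:
jog_arm([
  [[0, 0.2, 0, 0], [0, 0.2, 0, 0], [0, 0.2, 0, 0], [0, 0.2, 0, 0], [0, 0.2, 0, 0], [0, 0.2, 0, 0], [0, 0.2, 0, 0], [0, 0.2, 0, 0]],
], jaw=1, force=45)

```text
time: 9.22
eef_pos: [0.4845, 0.024, 0.1312]
tcp_rot: [0.018, -0.018, 0.707, -0.707]
wrist_force: [-0.4, -0.4, 0.2]
gripper_width: 0.059
```

Emit:
jog_arm([
  [[0, -0.5, 0, 0], [0, -1.5, 0, 0], [0, -3, 0, 0], [0, -5, 0, 0], [0, -7, 0, 0], [0, -8, 0, 0], [0, -8, 0, 0], [0, -8, 0, 0]],
])

```text
time: 10.22
eef_pos: [0.4843, 0.024, 0.2104]
tcp_rot: [0.018, -0.019, 0.707, -0.707]
wrist_force: [-0.6, 0.3, -1.1]
gripper_width: 0.0588
```

Run:
```python
from h import *
p,M,s=pose();c=ctrl.read_camera("wrist");cv2.imwrite("pics/w7.png",c["image"][:,:,::-1])
goto([.455,.326,.21],-90)
```

```text
row [ 1.360e+00  3.000e-02 -3.031e+01] twist 2.94 curjaw -87.06 tcp [0.4842 0.024  0.2102] F [ 0.1 -0.6 -0.8] t 10.28 w 0.0592
```

View pics/w7.png

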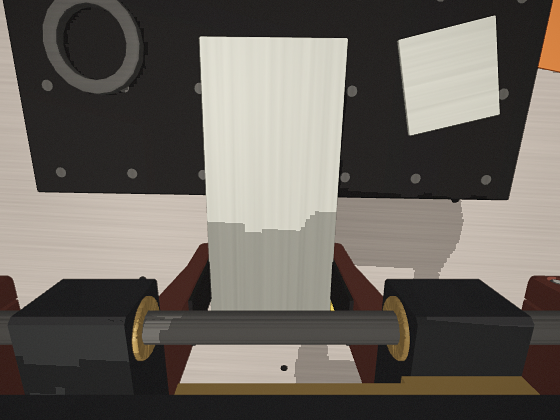

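The plate is held firmly (width 59 mm) and level, with far corners at (200,37) and (348,39). I stop part way to measure the stack with the wrist camera.

Emit:
jog_arm([
  [[1, 0, -2, 1], [2, 0, -7, 3], [3, 0, -12, 3], [4, 0, -16, 3], [4, 0, -17, 3], [4, 0, -17, 3], [4, 0, -17, 3], [4, 0, -17, 3]],
])

```text
time: 11.28
eef_pos: [0.4362, 0.1907, 0.2111]
tcp_rot: [0.001, -0.001, -0.707, 0.707]
wrist_force: [0.1, 0.1, -0.0]
gripper_width: 0.0587
```

Run:
```python
from h import *
p,M,s=pose();c=ctrl.read_camera("wrist");cv2.imwrite("pics/w8.png",c["image"][:,:,::-1]);print(p,s["qd"].round(3))
np.savez("w8",p=p,M=M)
```

```text
[0.43621081 0.19072022 0.21109889] [ 0.003 -0.002 -0.001  0.003  0.002  0.002]
```

View pics/w8.png

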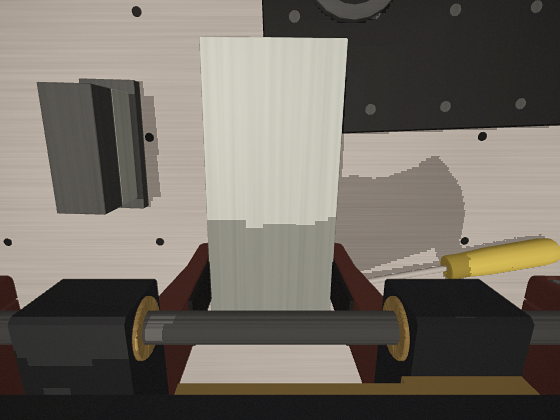

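Run:
```python
import cv2
i=cv2.imread("pics/w8.png");cv2.imwrite("pics/c8.png",cv2.resize(i[70:225,25:170],None,fx=3.8,fy=3.8,interpolation=cv2.INTER_CUBIC))
```

```text
(no output)
```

View pics/c8.png

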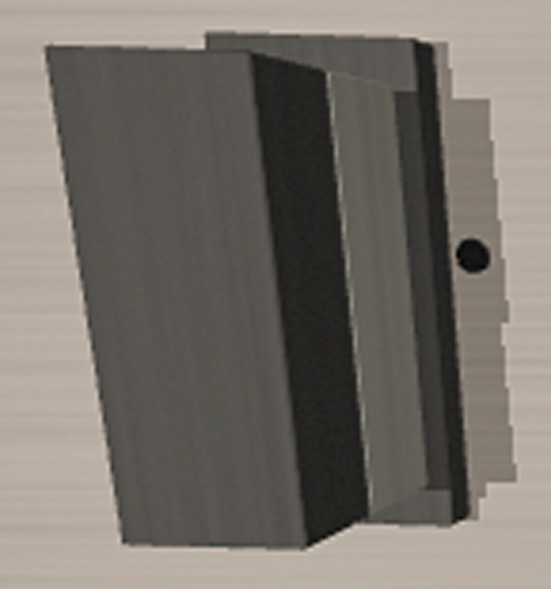

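Run:
```python
from h import *
z=np.load("w8.npz");p,M=z["p"],z["M"];c=ctrl.read_camera("wrist")
q=wray(c,p,M,[(25+u/3.8,70+v/3.8) for u,v in [(48,46),(250,51),(306,548),(123,544)]],.07)
print(q.round(4),[np.linalg.norm(q[i]-q[i-1]).round(4) for i in range(4)])
C=q.mean(0);ax=(q[0]+q[1]-q[2]-q[3]);a=np.degrees(np.arctan2(ax[1],ax[0]));print("stack",C,a)
# plate in tool: far corners at plate top z=p-0.0585
f=wray(c,p,M,[(200,37.5),(348,38.5)],p[2]-.0585);print(f.round(4),np.linalg.norm(f[0]-f[1]))
fm=f.mean(0); w=f[0]-f[1]; pa=np.degrees(np.arctan2(w[1],w[0]))-90;print("plate yaw",pa)
pc=fm-.065*np.array([np.cos(np.radians(pa)),np.sin(np.radians(pa)),0]);print("plate centre",pc,"rel tcp",pc-p)
rel=pc-p;th=np.radians(a-pa);Rz=np.array([[np.cos(th),-np.sin(th),0],[np.sin(th),np.cos(th),0],[0,0,1]])
tgt=C-Rz@rel;cur=np.degrees(np.arctan2(M[1,2],M[0,2]))
goto([tgt[0],tgt[1],.20],cur+a-pa)
```

```text
[[0.5359 0.3432 0.07  ]
 [0.5351 0.3085 0.07  ]
 [0.4461 0.3114 0.07  ]
 [0.447  0.3464 0.07  ]] [np.float64(0.089), np.float64(0.0347), np.float64(0.089), np.float64(0.035)]
stack [0.49101334 0.32739259 0.07      ] -1.9946177604275563
[[0.5418 0.2188 0.1526]
 [0.5413 0.1599 0.1526]] 0.05891439908285691
plate yaw -0.49236643994278495
plate centre [0.47652096 0.18991756 0.15259889] rel tcp [ 0.04031015 -0.00080266 -0.0585    ]
row [ -1.43   1.12 -13.83] twist 1.52 curjaw -90.14 tcp [0.4361 0.191  0.2112] F [-0.5 -0.1 -0.7] t 11.38 w 0.0589
```

The stack is at (0.491, 0.327), yaw −2°, sizes 89×35 mm, and it agrees with the top camera. I move over it and descend to about 1.5 cm above.

Emit:
jog_arm([
  [[-0.3, 0, -3, 1.8], [-0.7, 0, -7, 1.8], [-1.1, 0, -11, 1.8], [-1.4, 0, -13.2, 1.8], [-1.4, 0, -13.8, 1.8], [-1.4, 1, -13.8, 1.8], [-1.4, 3, -13.8, 1.8], [-1.4, 5, -13.8, 1.8], [-1.4, 6.3, -13.8, 1.8], [-1.4, 6.5, -13.8, 1.8], [-1.4, 6.5, -13.8, 1.8], [-1.4, 6.5, -13.8, 1.8]],
])

```text
time: 12.88
eef_pos: [0.4503, 0.33, 0.1472]
tcp_rot: [-0.011, 0.012, 0.707, -0.707]
wrist_force: [1.0, -0.3, -1.2]
gripper_width: 0.0588
```

Run:
```python
from h import *
t=ctrl.read_camera("scene");cv2.imwrite("pics/s9.png",cv2.resize(t["image"][140:300,360:560,::-1],None,fx=3,fy=3,interpolation=cv2.INTER_CUBIC))
p,M,s=pose();c=ctrl.read_camera("wrist");cv2.imwrite("pics/w9.png",c["image"][:,:,::-1])
a=-2.0;u=np.array([np.cos(np.radians(a)),np.sin(np.radians(a))]);v=np.array([-u[1],u[0]])
tg=np.array([.491,.327])-.0403*u
goto([tg[0],tg[1],.1312],-92)
```

```text
row [-0.05  1.59  0.16] twist 0.15 curjaw -91.85 tcp [0.4502 0.33   0.1471] F [-0.6 -0.3 -1.4] t 12.97 w 0.0585
```

View pics/s9.png

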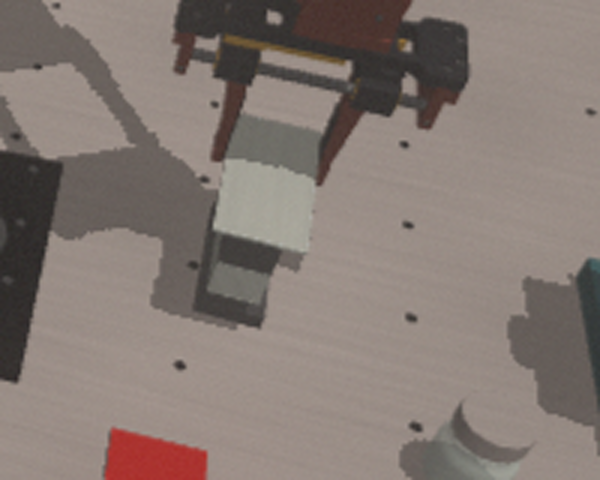

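View pics/w9.png

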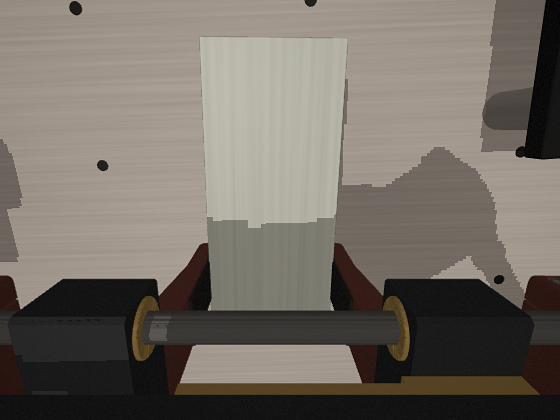

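The plate is aligned above the stack. In the scene crop its far end is at (215–312, 235) over the stack at (240,270). I lower it gently with a 1 mm lateral trim.

Emit:
jog_arm([
  [[0, 0.4, 0.1, 0.2], [0, 0.8, 0.1, 0.2], [0, 1.1, 0.1, 0.2], [0, 1.3, 0.1, 0.2], [0, 1.45, 0.1, 0.2], [0, 1.45, 0.1, 0.2]],
])

```text
time: 13.72
eef_pos: [0.4499, 0.3287, 0.1316]
tcp_rot: [0.013, -0.013, -0.707, 0.707]
wrist_force: [0.2, 0.3, -0.3]
gripper_width: 0.059
```

Emit:
jog_arm([
  [[0, 0.1, 0, 0], [0, 0.1, 0, 0], [0, 0.1, 0, 0]],
])

```text
time: 14.1
eef_pos: [0.45, 0.3288, 0.1312]
tcp_rot: [-0.012, 0.013, 0.707, -0.707]
wrist_force: [-0.9, 0.3, 2.6]
gripper_width: 0.059
```

Contact (about 3 N). I release, rise and back away.

Emit:
jog_arm([
  [[0, 0, 0, 0], [0, 0, 0, 0], [0, 0, 0, 0], [0, 0, 0, 0], [0, 0, 0, 0]],
], jaw=0)

```text
time: 14.72
eef_pos: [0.4499, 0.3287, 0.1306]
tcp_rot: [0.013, -0.013, -0.707, 0.707]
wrist_force: [0.2, 1.4, -0.2]
gripper_width: 0.0875
```

Emit:
jog_arm([
  [[0, -0.5, 0, 0], [0, -2, 0, 0], [0, -5, 0, 0], [0, -9, 0, 0], [2, -12, 0, 0], [6, -14, 0, 0], [9, -14, 0, 0], [9, -14, 0, 0], [9, -14, 0, 0]],
])

```text
time: 15.85
eef_pos: [0.3604, 0.332, 0.2713]
tcp_rot: [-0.012, 0.013, 0.707, -0.707]
wrist_force: [0.5, -0.2, 0.1]
gripper_width: 0.0878
```

Run:
```python
from h import *
t=ctrl.read_camera("top");cv2.imwrite("pics/t10.png",t["image"][:,:,::-1])
p,M,s=pose();c=ctrl.read_camera("wrist");cv2.imwrite("pics/w10.png",c["image"][:,:,::-1]);np.savez("w10",p=p,M=M);print(p,s["gripper_width"])
```

```text
[0.36059081 0.33187862 0.27087432] 0.08764156060087
```

View pics/w10.png

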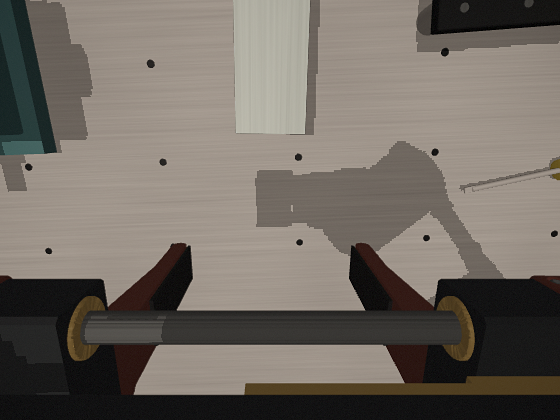

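View pics/t10.png

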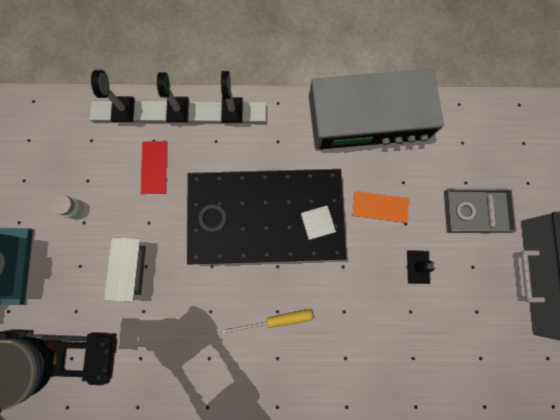

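The plate is on the stack: near corners at (235,133) and (306,134) in the wrist view, body near (123,269) in the top view. The short plate is unmoved. Measuring.

Run:
```python
from h import *
z=np.load("w10.npz");p,M=z["p"],z["M"];c=ctrl.read_camera("wrist")
n=wray(c,p,M,[(235,133.5),(306,134)],.073);f=wray(c,p,M,[(233,0),(311.5,0)],.073)
print(n.round(4),f.round(4));d=f.mean(0)-n.mean(0);a=np.degrees(np.arctan2(d[1],d[0]));print("yaw",a,"centre",n.mean(0)+.065*d/np.linalg.norm(d))
t=ctrl.read_camera("top");i=t["image"];g=cv2.cvtColor(i,cv2.COLOR_RGB2GRAY)
cv2.imwrite("pics/c10.png",cv2.resize(i[225:315,90:165,::-1],None,fx=6,fy=6,interpolation=cv2.INTER_CUBIC))
h=cv2.cvtColor(i,cv2.COLOR_RGB2HSV)[228:310,95:155]
for lo in (165,175,185):
    m=((g[228:310,95:155]>lo)).astype(np.uint8);k,l,st,ce=cv2.connectedComponentsWithStats(m);j=1+st[1:,4].argmax();print(lo,st[j],ray(t,[ce[j]+[95,228]],.073))
m=np.zeros_like(g);m[180:255,195:335]=(g[180:255,195:335]>130)
k,l,st,ce=cv2.connectedComponentsWithStats(m);j=1+st[1:,4].argmax();print("short",ce[j],st[j,4])
```

```text
[[0.4272 0.3601 0.073 ]
 [0.4246 0.2993 0.073 ]] [[0.5271 0.3551 0.073 ]
 [0.525  0.2945 0.073 ]]
yaw -2.838454297535595 centre [0.49085446 0.32650859 0.073     ]
165 [   9   10   36   63 1734] [[0.49113887 0.32645315 0.073     ]]
175 [  10   10   34   63 1692] [[0.49121011 0.32630469 0.073     ]]
185 [  16   10   28   63 1143] [[0.50138672 0.32134772 0.073     ]]
short [317.85543767 221.9734748 ] 754
```

View pics/c10.png

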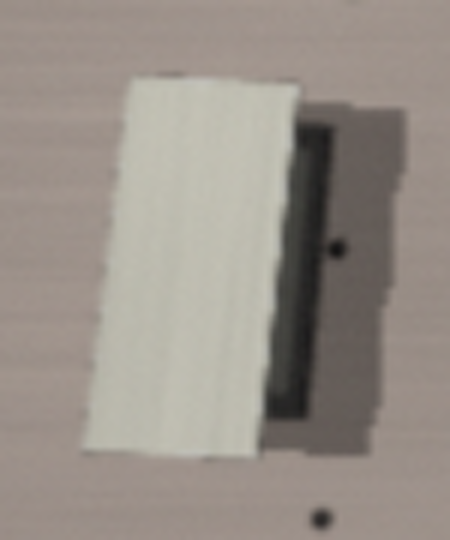

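Plate centre is (0.491, 0.326) against the stack at (0.491, 0.3265), yaw about −2.5° against −2°, flat and clear of the robot. Handing in.

```bash
python3 -c "
from plant import ctrl
print(ctrl.hand_in())"
```

```text
the job is handed in; nothing more can be done
None
```

The long plate is lying flat on the riser stack, centred and lined up lengthwise, and the job was handed in at about 16 s of the 54 s allowed. I pressed on its rear half at about 10 N and dragged it out to a 46 mm overhang. I then gripped it across its width 25 mm from the near end, carried it over and released it on contact at about 3 N.

| Last check | Plate | Stack |
|---|---|---|
| Centre (top and wrist cameras) | (0.491, 0.326) | (0.491, 0.326 to 0.327) |
| Yaw | about −2.8° (wrist camera) | about −2.0° |

- **Centring:** the plate centre is within about 1 mm of the stack centre. The two cameras differ by about 2 mm on the stack's y position.
- **Alignment:** the yaw difference is under 1°, which is near the measuring noise.
- **Short plate:** it has not moved; its centre is within 0.1 pixel of where it started in the top image.
- **Robot:** the gripper was open and clear of everything when I handed in. No check failed.

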